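# Draw the used filter cartridge out of the dust extractor with a pull hook

## Robot

A 6-joint arm with a two-finger parallel gripper is mounted at the origin on the work surface; the furniture and walls round the work are solid. World frame = base frame: x ahead of the robot, y to its left, z up, the work surface at z = 0. Lengths are in m, angles in rad, forces in N, time in s.
With the tool pointing down it reaches from about 0.425 to 0.925 m from the base axis. Payload 12.5 kg.
Tool frame: the origin (TCP) lies at the very end of the fingers, on their centre line; the grasp point (between the pads) lies 19 mm behind it; z points along the fingers, y is the line along which they close (so a half turn about z gives the same grasp; the last joint's range is limited). The gripper opens to 85 mm and grips with 20 to 120 N. Pads are 22 mm wide; open, the fingers measure 114 mm over their backs; the gripper's body (76 mm by 85 mm) begins 54 mm behind the grasp point. The pads swing forward as they close: fully open they stand 13 mm farther back than shut.
Start: joints at [1.037, 0.491, 1.559, -0, 1.092, -0.106], TCP at [0.259, 0.569, 0.194] pointing down, gripper open.
Joint ranges: [-3.1, 3.1], [-0.84, 2.19], [0.05, 2.79], [-1.13, 4.28], [0.06, 2.93], [-2.69, 2.69]. Speed limits (rad/s): [2.22, 2.22, 2.79, 3.14, 3.14, 3.14].

## Interface

Orientations are given as a unit quaternion [x, y, z, w].
In Python, from rig import status, viewer, workorder gives the robot as it stands.
- The arm moves only by the tool move_arm, never from a script. Its argument "steps" is a list that holds one entry, the list of rows, each a list of 7 numbers: the turn, a rotation vector about the tool's x, y, z in degrees, then the shift along the tool's x, y, z in mm, then the opening in per cent of the stroke, from 0 (shut) to 100 (fully open). In form: [[[rx, ry, rz, tx, ty, tz, fingers], ...]]. A call has 1 to 20 rows; each row is the pose to reach, as a shift and turn from the pose commanded when the call began, along the tool's axes at that moment; what a row does not reach only later rows make up. A row lasts 1/10 s, in which the tool goes at most 50 mm and 8.59 degrees, less where a joint would pass 70% of its speed; a pose out of reach is approached as far as the arm can. A call with a gripper value outside its range is refused whole. The fingers move at their own pace and stop on an object; "newtons" is the grip in N (left out, the last holds). Time passes only in rows, so rows that repeat a pose let the fingers close. It gives the time, the measured TCP pose, the force, the opening and the grip force at its end, in the units of the state.
- status.read_state(): the state, without advancing time (a new reading comes with each control period).
- viewer.capture(name): name is "scene" or "top" or "wrist"; returns (picture, depth): 384x512x3 uint8, blue, green, red; 384x512 float32, m along the optical axis (not along the pixel's ray), 0 where there is no reading.
- viewer.camera_params(name): a dict with "vertical_fov" (degrees; the focal length in pixels is half the picture's height over the tangent of half this angle, whatever the lens; pixels are square), "cx", "cy" (the principal point, pixels), "R" (3x3) and "t" (3): a world point X has camera coordinates R X + t; the wrist camera has in their place "mount" (4x4, takes a point from camera to tool coordinates, whose origin is the TCP and whose axes are the flange's). Camera axes: x right, y down, z forward; pixel columns grow to the right and rows downward; lengths in m; the calibration is good to about 2 mm. A picture is of the moment at which its call begins: read the wrist's pose just before it. camera_params takes no time and is no camera call.
- workorder.sign_off(): hands the job in; it is judged then, once.
The state is a dict: "time": time; "joint_pos": joint angles; "qvel": joint speeds; "effort": joint torques, N m; "tool_pos": TCP position; "tcp_rot": TCP orientation; "force": force on the tool from outside, world axes, zero at the start; "torque": the same for the moment, N m; "grip_width": opening from 0.0 (shut) to 1.0 (fully open); "grip_force": force on a finger pad.
Only numpy, scipy, OpenCV 4.12 (cv2) and the standard library are available. Lean on these libraries where they do the work, as an engineer would, in place of code of your own. Each camera call takes 0.05 s, during which the arm holds its last target. There are 200 camera calls.

## Task

Take the red-handled pull hook from its fork and fish the orange filter cartridge out of the dust extractor's throat by its wire bail; the cartridge is dirty, so never touch it with the gripper or arm. Stand it gently upright on the green glass plate and free the hook from it, then hang the hook back in its fork. Leave the other things on the desk where they are.

Things in the scene. Friction and masses are not known exactly. Their poses are not given: they have to be found in the camera images.
- extractor: Dust extractor, fixed: a blue upright round throat with a black rim, open at the top, on a dark base plate 125 mm square; a grey motor on its own +y side reaches 110 mm from the throat's axis, nothing stands higher than the rim. Origin on the throat's axis at desk level, z up. Bore 66 mm in diameter, rim at z = 135 mm, bore floor at z = 12 mm.
- cartridge: Orange filter cartridge, 0.14 to 0.28 kg: an upright cylinder 54 mm in diameter, 50 mm tall, loose on the bore floor. Origin at the centre of its underside, z up. A U-shaped steel wire bail is hinged on its top, the hinge axis along own x. Lifted by the bail's crossbar, it hangs level.
- bail_hinge (a point): Middle of the bail's hinge axis, 54 mm above the cartridge's underside. Bail of 5 mm wire, 37 mm wide outside; its crossbar runs 30 mm from the hinge axis, straight for 20 mm. It swings easily (0.15 N at the crossbar), stays where left and leans up to 0.7 rad to the cartridge's own +y or -y side, which is not told: look or feel. At the stops it resists firmly.
- pull_hook: Pull hook, 148 mm tall, 0.09 kg, hanging upright in the fork. Origin at the bottom of the hook on the shank's axis, z up the shank. Round steel shank 6 mm thick; at the bottom a foot of the same wire points to own +x, its upturned tip ending 22 mm from the shank's axis and 13 mm above the origin; the gap between shank and tip is 10 to 13 mm.
- hook_handle (a point): Middle of the pull hook's red flat-sided handle, 117 mm above the hook's origin. Handle from 86 to 148 mm above the origin, 26 mm along the hook's own x, 16 mm along its own y: grip it from above across own y (or x). Below it a brass collar, 34 mm in diameter, 80 to 86 mm above the origin. In the fork the hook's foot points roughly to the rack's own -x.
- hook_rack: Hook rack, fixed: wooden base 115 x 85 mm with a post on its own +x side that carries a level steel fork, open towards own -x. Origin at desk level under the place where the shank hangs, z up. Nothing is higher than the fork.
- fork_slot (a point): Point on the fork's top, 105 mm above the rack's origin, axes as the rack's. Slot 14 mm wide along own x, prongs 8 mm thick, reaching 23 mm towards -x from here. The collar rests on the prongs, the hook's origin then 25 mm above the desk. Take the hook out by lifting it a little and drawing it 45 mm or more to -x.
- green_plate: Green glass plate lying fixed on the desk, 90 mm along own x, 150 mm along own y, 8 mm thick. Origin at the centre of its underside, z up.
- sanding_block: Brown cork sanding block, bystander, 41 x 76 x 25 mm, origin at the centre of its underside.
- jar: Glass jar with flat lid, bystander, 68 mm across, 61 mm tall, origin at the centre of its underside.
Things that resemble listed ones, but are neither listed nor needed, are in the scene too. What is shaped like the pull_hook but pink is not meant.

How it is judged:
On the way, in this order (a step that is already met when the one before it is completed fails the run):
1. the cartridge hangs on the pull hook, clear above the extractor's throat (z of cartridge in the frame of extractor above 0.135 m and contact force between pull_hook and cartridge above 0.4 N), for 0.2 s.
2. the cartridge stands on the green plate, free of the hook (z of cartridge in the frame of green_plate below 0.013 m and horizontal distance between cartridge and green_plate below 0.09 m and contact force between pull_hook and cartridge below 0.1 N), for 0.2 s.
At the end, for the whole second after the job is handed in: The cartridge stands at rest on the green plate, upright within 0.12 rad, its centre within 42 mm (plate x) and 72 mm (plate y) of the plate's, untouched by the hook; the hook hangs at rest in the fork, within 22 mm sideways and 7 mm in height of its place, upright within 0.2 rad (x of cartridge in the frame of green_plate between -0.042 and 0.042 m and y of cartridge in the frame of green_plate between -0.072 and 0.072 m and z of cartridge in the frame of green_plate between 0.003 and 0.013 m and angle between cartridge's own z axis and vertical below 0.12 rad and linear speed of cartridge below 0.02 m/s and contact force between pull_hook and cartridge below 0.1 N and horizontal distance between pull_hook and hook_rack below 0.022 m and z of pull_hook in the frame of hook_rack between 0.018 and 0.032 m and angle between pull_hook's own z axis and vertical below 0.2 rad and linear speed of pull_hook below 0.03 m/s).
It fails at once if the gripper or arm touches the cartridge or its bail (contact force between any of the fingers, the arm and cartridge above 0.5 N).
It fails at once if the cartridge is dropped onto the plate or desk (faster than 0.5 m/s within 50 mm of the desk, away from the extractor) (height (world z) of cartridge below 0.05 m and horizontal distance between cartridge and extractor above 0.08 m and linear speed of cartridge above 0.5 m/s).
It fails at once if a bystander (sanding block or jar) is moved by more than 30 mm (distance of any of sanding_block, jar from where it was at the start of the episode above 0.03 m).
It also fails if it takes over 72 s, if anything falls off the work surface, if the arm or the gripper's body presses on something with over 40 N, if the wrist force passes 120 N, or if a joint passes its speed limit or range.

## Working session

There is one attempt and no reset: what is moved stays moved. The work goes in short steps, Python scripts to look and compute and a tool call to move; the robot and the scene stay as the last step left them, time stands still between calls to the robot, and variables do not carry over. Pictures are saved under pics/ and viewed, at most 10 in all, crops included, and the job is handed in when it is done.

Besides the shell and the picture viewer there is one more tool, called after "Request:" as name([rows], argument=value, ...), one row to a line, values as JSON. move_arm: Moves the arm, as the interface text tells. Its arguments: {"type":"object","properties":{"steps":{"type":"array"},"newtons":{"type":"number"}},"required":["steps"]}

```bash
mkdir -p pics; ls; cat > h.py <<'E'
import numpy as np, cv2
from rig import status, viewer, workorder
from scipy.spatial.transform import Rotation as Ro
def cap(n):
    s=status.read_state(); im,d=viewer.capture(n); p=viewer.camera_params(n)
    f=im.shape[0]/2/np.tan(np.radians(p['vertical_fov'])/2)
    v,u=np.mgrid[:im.shape[0],:im.shape[1]]
    c=np.stack([(u-p['cx'])/f*d,(v-p['cy'])/f*d,d],-1)
    if 'mount' in p:
        M=np.array(p['mount']); t=c@M[:3,:3].T+M[:3,3]
        w=t@Ro.from_quat(s['tcp_rot']).as_matrix().T+np.array(s['tool_pos'])
    else: w=(c-np.array(p['t']))@np.array(p['R'])
    w[d==0]=np.nan
    return im,w
E
python3 - <<'E'
from h import *
print(status.read_state())
for n in ['scene','top','wrist']:
    im,w=cap(n); np.savez(f'{n}.npz',im=im,w=w); p=viewer.camera_params(n); print(n,{k:np.round(v,3).tolist() for k,v in p.items()})
a=np.load('scene.npz')['im'];b=np.load('top.npz')['im']
cv2.imwrite('pics/scene.png',cv2.resize(a,(800,600)));cv2.imwrite('pics/top.png',cv2.resize(b,(800,600)))
E
```

```text
pics
{'time': 0.0, 'joint_pos': array([ 1.03741088e+00,  4.91591990e-01,  1.55946159e+00, -1.66676074e-05,
        1.09168449e+00, -1.05589320e-01]), 'qvel': array([ 5.30417096e-04, -1.10244214e-03, -9.55982895e-04, -6.61693263e-05,
       -6.74182760e-05,  1.46458211e-03]), 'effort': array([ 2.21702037e-03, -6.18456459e+01, -2.61600244e+01, -2.14867373e-05,
        3.99870696e-03, -1.76495064e-05]), 'tool_pos': array([0.25913123, 0.56845383, 0.19360343]), 'tcp_rot': array([ 2.12266938e-01,  9.77211553e-01, -5.46049145e-04, -1.72856978e-04]), 'force': array([-0.02539848, -0.14445191,  0.31972562]), 'torque': array([ 0.05929646, -0.038518  ,  0.01064664]), 'grip_force': 0.0, 'grip_width': 1.003608268084933}
scene {'vertical_fov': 45.281, 'cx': 257.733, 'cy': 191.176, 'R': [[0.664, -0.747, -0.016], [-0.36, -0.301, -0.883], [0.655, 0.592, -0.469]], 't': [-0.203, 0.194, 1.347]}
top {'vertical_fov': 54.906, 'cx': 249.772, 'cy': 189.637, 'R': [[0.031, -1.0, 0.001], [-0.992, -0.03, -0.124], [0.124, 0.003, -0.992]], 't': [-0.012, 0.295, 1.465]}
wrist {'vertical_fov': 66.546, 'cx': 259.767, 'cy': 189.647, 'mount': [[-0.0, -0.963, -0.27, 0.07], [1.0, -0.0, 0.0, 0.0], [-0.0, -0.27, 0.963, -0.18], [0.0, 0.0, 0.0, 1.0]]}
```

View pics/scene.png

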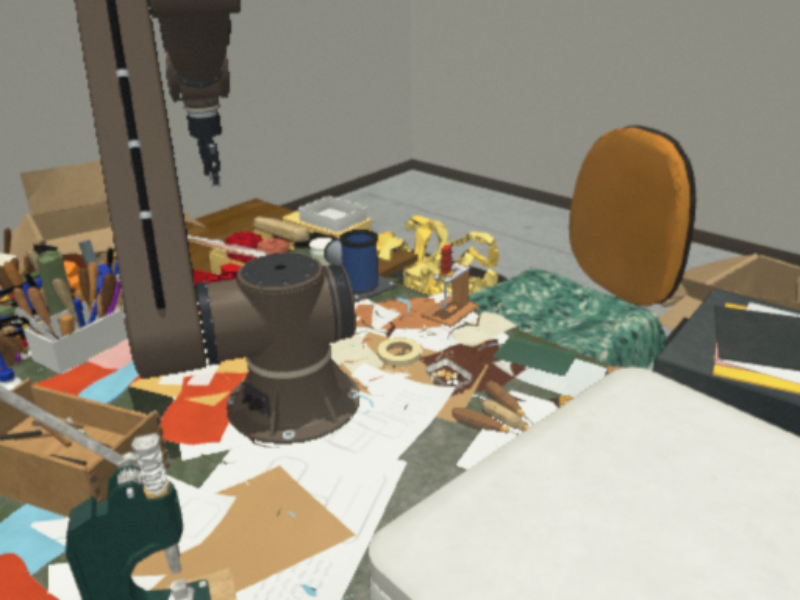

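View pics/top.png

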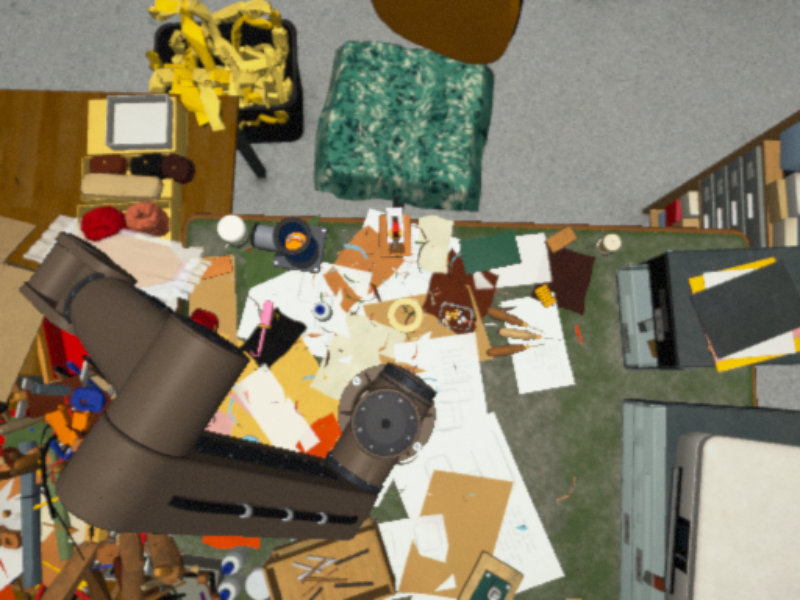

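The top view shows the extractor with the orange cartridge at (297,243), the red-handled hook in its rack at (396,235), a pink decoy lying at (265,315), and a dark green sheet at (490,250). There is a possible cork block at (562,238), and jar candidates at (232,230) and (610,243). I'll confirm these in one enlarged crop.

```bash
python3 - <<'E'
from h import *
z=np.load('top.npz');im,w=z['im'],z['w']
cv2.imwrite('pics/c1.png',cv2.resize(im[125:200,135:407],(800,221*1),interpolation=cv2.INTER_CUBIC))
def P(n,x,y):
    u,v=int(x/1.5625),int(y/1.5625); print(n,np.round(np.nanmedian(w[v-1:v+2,u-1:u+2].reshape(-1,3),0),3))
for a in [('jar?',232,230),('jar2?',610,243),('cart',297,243),('hook',396,228),('hook2',396,240),('cork',562,238),('greenc',490,250),('g1',464,240),('g2',515,237),('g3',520,265),('g4',468,270),('g0',490,265),('motor',264,236),('plate?',490,590)]: P(*a)
u0=slice(130,185)
g=w[130:180,285:340]; print(np.nanmin(g[...,2]),np.nanmax(g[...,2]))
# red handle pixels
hsv=cv2.cvtColor(im,cv2.COLOR_BGR2HSV)
m=((hsv[...,0]<6)|(hsv[...,0]>174))&(hsv[...,1]>150)&(hsv[...,2]>90); m[:, :235]=0;m[:,275:]=0;m[:125]=0;m[175:]=0
v,u=np.where(m);print(len(v),u.mean()*1.5625,v.mean()*1.5625);print(np.round(w[m],3)[:40].tolist())
# heights map in the extractor/rack
q=w[128:178,152:275,2]; print('x ranges');
for lo,hi in [(0.12,0.145),(0.095,0.11),(0.16,0.19)]:
    k=(q>lo)&(q<hi); vv,uu=np.where(k); print(lo,hi,len(vv)); 
    pts=w[128:178,152:275][k]
    for s in (pts[:,1]>-0.0,pts[:,1]<=0): 
        if s.any(): print(np.round(pts[s].min(0),3),np.round(pts[s].max(0),3),np.round(np.median(pts[s],0),3))
E
```

```text
jar? [0.447 0.405 0.061]
jar2? [ 0.446 -0.555  0.052]
cart [0.42  0.237 0.062]
hook [ 0.441 -0.01   0.172]
hook2 [ 0.429 -0.011  0.107]
cork [ 0.461 -0.441  0.024]
greenc [ 0.426 -0.257  0.008]
g1 [ 0.456 -0.188  0.004]
g2 [ 0.466 -0.323  0.004]
g3 [ 0.393 -0.335  0.005]
g4 [ 0.375 -0.201  0.008]
g0 [ 0.39  -0.257  0.007]
motor [0.427 0.318 0.089]
plate? [-0.398 -0.257  0.055]
-0.7328086532565399 0.020161790328846997
22 395.17045454545456 226.91761363636363
[[0.452, -0.006, 0.171], [0.452, -0.01, 0.17], [0.453, -0.014, 0.167], [0.448, -0.006, 0.172], [0.448, -0.01, 0.172], [0.448, -0.014, 0.173], [0.444, -0.006, 0.173], [0.443, -0.01, 0.175], [0.444, -0.014, 0.172], [0.441, -0.007, 0.17], [0.441, -0.01, 0.171], [0.441, -0.014, 0.171], [0.436, -0.007, 0.176], [0.437, -0.01, 0.17], [0.437, -0.014, 0.173], [0.433, -0.007, 0.171], [0.434, -0.01, 0.17], [0.433, -0.014, 0.172], [0.43, -0.007, 0.17], [0.429, -0.011, 0.171], [0.428, -0.007, 0.16], [0.43, -0.011, 0.155]]
x ranges
0.12 0.145 276
[0.375 0.194 0.121] [0.466 0.286 0.14 ] [0.422 0.241 0.134]
[ 0.428 -0.015  0.124] [ 0.429 -0.003  0.144] [ 0.429 -0.007  0.127]
0.095 0.11 211
[0.379 0.    0.095] [0.505 0.341 0.11 ] [0.451 0.01  0.103]
[ 0.419 -0.027  0.096] [ 0.51  -0.001  0.11 ] [ 0.477 -0.019  0.104]
0.16 0.19 29
[ 0.428 -0.014  0.16 ] [ 0.453 -0.003  0.18 ] [ 0.441 -0.007  0.172]
```

View pics/c1.png

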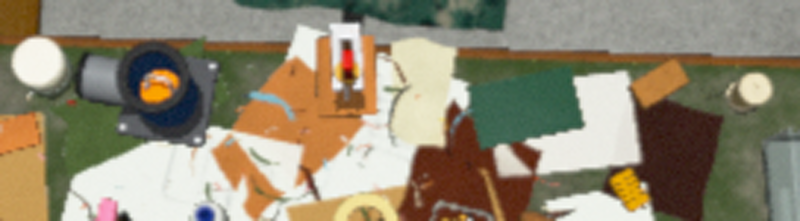

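```bash
cat >> h.py <<'E'
def down(yaw,tilt=0):
    "tool down; tool x at world heading yaw deg; tilt about tool y deg"
    y=np.radians(yaw); x=[np.cos(y),np.sin(y),0]; z=[0,0,-1]
    return Ro.from_matrix(np.array([x,np.cross(z,x),z]).T)*Ro.from_euler('y',tilt,degrees=True)
def go(*targets):
    s=status.read_state(); R=Ro.from_quat(s['tcp_rot'])
    for p,yaw,*t in targets:
        d=R.inv().apply(np.array(p)-s['tool_pos'])*1000
        print(np.round(np.degrees((R.inv()*down(yaw,*t)).as_rotvec()),2).tolist(),np.round(d,1).tolist())
E
python3 -c "
from h import *
go(([.43,.24,.36],180))"
```

```text
[-0.05, -0.01, -24.51] [-291.7, -228.2, -166.1]
```

Request:
move_arm([
  [[0, 0, 0, 0, 0, -50, 100], [0, 0, 0, 0, 0, -100, 100], [0, 0, 0, 0, 0, -166, 100], [0, 0, -24.5, -292, -228, -166, 100], [0, 0, -24.5, -292, -228, -166, 100], [0, 0, -24.5, -292, -228, -166, 100], [0, 0, -24.5, -292, -228, -166, 100], [0, 0, -24.5, -292, -228, -166, 100], [0, 0, -24.5, -292, -228, -166, 100], [0, 0, -24.5, -292, -228, -166, 100], [0, 0, -24.5, -292, -228, -166, 100], [0, 0, -24.5, -292, -228, -166, 100], [0, 0, -24.5, -292, -228, -166, 100], [0, 0, -24.5, -292, -228, -166, 100]],
])

```text
time: 1.55
tool_pos: [0.43, 0.2408, 0.3601]
tcp_rot: [-0.0, 1.0, 0.0, -0.0]
force: [-0.1, 0.0, 0.4]
grip_width: 1.005
grip_force: 0.0
```

```bash
python3 - <<'E'
from h import *
im,w=cap('wrist');np.savez('w1.npz',im=im,w=w)
cv2.imwrite('pics/w1.png',im)
s=status.read_state();print(s['time'],s['joint_pos'],s['tool_pos'])
go(([.45,-.01,.36],180))
E
```

```text
1.6 [ 3.76536107e-01  1.60989164e-01  1.60890276e+00  2.06868489e-04
  1.37193910e+00 -1.19537378e+00] [0.42988276 0.24090464 0.36007487]
[0.01, -0.02, 0.06] [-19.8, -250.9, 0.0]
```

View pics/w1.png

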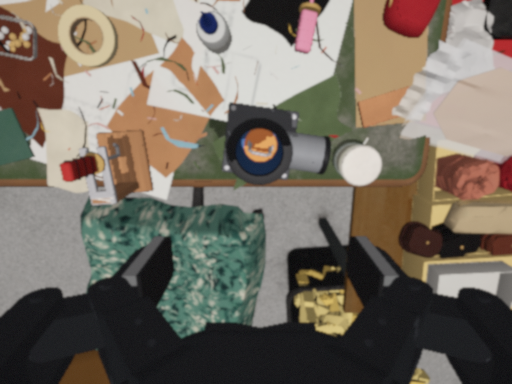

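Request:
move_arm([
  [[0, 0, 0, -50, 0, 50, 100], [0, 0, 0, -50, 0, 110, 100], [0, 0, 0, -50, 0, 110, 100], [0, 0, 0, -50, 0, 110, 100], [0, 0, 0, -50, 0, 110, 100]],
])

```text
time: 2.1
tool_pos: [0.4803, 0.2409, 0.251]
tcp_rot: [-0.0, 1.0, 0.0, 0.0]
force: [0.3, -0.7, 0.3]
grip_width: 1.001
grip_force: 0.0
```

```bash
python3 - <<'E'
from h import *
im,w=cap('wrist');np.savez('w2.npz',im=im,w=w)
print(status.read_state()['tool_pos'])
E
```

```text
[0.48052544 0.24088996 0.25180077]
```

Request:
move_arm([
  [[0, 0, 0, 0, -50, 0, 100], [0, 0, 0, 0, -100, 0, 100], [0, 0, 0, 0, -150, 0, 100], [0, 0, 0, 0, -200, 0, 100], [0, 0, 0, 0, -250, 0, 100], [0, 0, 0, 0, -250, 0, 100], [0, 0, 0, 0, -250, 0, 100], [0, 0, 0, 0, -250, 0, 100]],
])

```text
time: 2.95
tool_pos: [0.4805, -0.009, 0.2513]
tcp_rot: [-0.0, 1.0, 0.0, 0.001]
force: [-1.0, 0.8, 0.3]
grip_width: 1.0
grip_force: 0.0
```

```bash
python3 - <<'E'
from h import *
im,w=cap('wrist');np.savez('w3.npz',im=im,w=w)
print(status.read_state()['tool_pos'])
a=np.load('w2.npz'); wa=a['w']; ia=a['im']
def crop(I,W,c,r,n=400):
    d=np.nansum((W[...,:2]-c)**2,-1); d[np.isnan(W[...,2])]=9
    v,u=np.unravel_index(np.argmin(d),d.shape); v0=max(v-r,0);u0=max(u-r,0); print('crop origin',u0,v0,'scale',n/2/r)
    return cv2.resize(I[v0:v0+2*r,u0:u0+2*r],(n,n),interpolation=cv2.INTER_CUBIC)
cv2.imwrite('pics/c2.png',np.hstack([crop(ia,wa,[.42,.24],50),crop(im,w,[.441,-.01],70)]))
# rim fit
k=(np.abs(wa[...,2]-.135)<.004)&(np.hypot(wa[...,0]-.42,wa[...,1]-.24)<.07)
p=wa[k]; A=np.c_[2*p[:,:2],np.ones(len(p))]; s=np.linalg.lstsq(A,(p[:,:2]**2).sum(1),rcond=None)[0]; print('rim',len(p),s[:2],np.sqrt(s[2]+s[0]**2+s[1]**2),p.min(0),p.max(0))
E
```

```text
[ 0.48048259 -0.00867731  0.2510207 ]
crop origin 208 65 scale 4.0
crop origin 188 73 scale 2.857142857142857
rim 3728 [0.42033776 0.23999869] 0.04004702513862653 [0.37418114 0.19342074 0.13109707] [0.46727374 0.28647063 0.13789951]
```

View pics/c2.png

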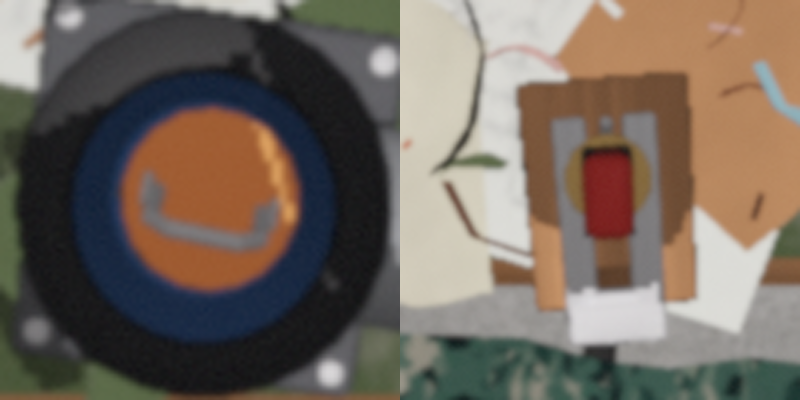

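The left crop shows the bail: its ends are at (150,185) and (265,210), and the crossbar runs from (165,222) to (260,240), so it leans towards +x. The right crop shows the red hook in a fork open to image-up (-x), with its foot tip at (606,122). That matches the description, and the pink one at (265,315) in the top view is the decoy.

```bash
python3 - <<'E'
from h import *
a=np.load('w2.npz'); w=a['w']; im=a['im']
hs=cv2.cvtColor(im,cv2.COLOR_BGR2HSV)
r=np.hypot(w[...,0]-.4203,w[...,1]-.24)
z=w[...,2]
org=(hs[...,1]>130)&(hs[...,0]<22)&(r<.033)&(z<.09)
p=w[org]; print('orange',len(p),np.round(p.min(0),4),np.round(p.max(0),4),'zmed',np.median(p[:,2]))
top=p[np.abs(p[:,2]-np.median(p[:,2]))<.004]
c,rad=cv2.minEnclosingCircle((top[:,:2]*1000).astype(np.float32)); print('top circle',c,rad)
b=(r<.030)&(z>.066)&(hs[...,1]<110)
q=w[b]; v,u=np.where(b); print('bail',len(q))
for i in np.argsort(q[:,1])[::4]: print(u[i],v[i],np.round(q[i],4).tolist())
hi=q[q[:,2]>np.percentile(q[:,2],60)]
print('bar',hi.mean(0)); 
d=np.linalg.svd(hi[:,:2]-hi[:,:2].mean(0))[2][0]; print('bar dir deg',np.degrees(np.arctan2(d[1],d[0])))
a=np.load('w3.npz'); w=a['w']; im=a['im'];hs=cv2.cvtColor(im,cv2.COLOR_BGR2HSV)
near=(abs(w[...,0]-.45)<.08)&(abs(w[...,1]+.01)<.06)
red=near&(hs[...,1]>150)&(w[...,2]>.165);p=w[red]
print('handle',len(p),p.min(0).round(4),p.max(0).round(4),p.mean(0).round(4)); print(cv2.minAreaRect((p[:,:2]*1000).astype(np.float32)))
f=near&(hs[...,1]<60)&(abs(w[...,2]-.104)<.005);p=w[f];print('fork',len(p),p.min(0).round(4),p.max(0).round(4))
for s in (p[:,1]<-.01,p[:,1]>=-.01):
    t=p[s]; 
    pf=np.polyfit(t[:,0],t[:,1],1); print(np.round(t.min(0),4),np.round(t.max(0),4),'slope deg',np.degrees(np.arctan(pf[0])),np.polyval(pf,.44))
lo=near&(w[...,2]<.06)&(w[...,2]>.028)&(hs[...,1]<90)&(w[...,0]<.44); print('foot?',w[lo][:10].round(4).tolist())
E
```

```text
orange 1217 [0.3943 0.2161 0.0115] [0.4453 0.2713 0.0651] zmed 0.06248492282629489
top circle (419.3636169433594, 241.89627075195312) 26.520299911499023
bail 235
243 114 [0.4186, 0.2215, 0.0686]
243 110 [0.4139, 0.2216, 0.0688]
243 118 [0.4225, 0.2227, 0.091]
244 110 [0.4139, 0.2229, 0.0699]
244 115 [0.4194, 0.2235, 0.0832]
244 118 [0.4224, 0.2239, 0.0921]
245 108 [0.4116, 0.224, 0.0692]
245 114 [0.4183, 0.2245, 0.0811]
245 121 [0.4257, 0.225, 0.0929]
246 111 [0.4151, 0.2252, 0.0705]
246 115 [0.4193, 0.2259, 0.0852]
246 120 [0.4245, 0.2262, 0.094]
247 110 [0.4139, 0.2263, 0.0675]
247 114 [0.4183, 0.2268, 0.081]
247 118 [0.4224, 0.2273, 0.0932]
247 121 [0.4255, 0.2274, 0.0966]
248 115 [0.4195, 0.2278, 0.0773]
248 119 [0.4234, 0.2285, 0.0957]
249 119 [0.4234, 0.2296, 0.0939]
249 122 [0.4266, 0.2296, 0.097]
250 121 [0.4254, 0.2308, 0.098]
251 121 [0.4255, 0.2319, 0.0975]
252 123 [0.4277, 0.233, 0.097]
253 124 [0.4288, 0.2341, 0.0968]
254 123 [0.4277, 0.2352, 0.0972]
255 125 [0.4298, 0.2363, 0.0978]
255 121 [0.4254, 0.2363, 0.098]
256 123 [0.4276, 0.2374, 0.0982]
257 122 [0.4266, 0.2385,
[... 1092 characters left out ...]
[ 4.917e-01 -1.000e-04  3.620e-01] [ 0.4399 -0.008   0.1739]
((465.1726379394531, -30.238922119140625), (24.47974967956543, 92.19361114501953), 48.58812713623047)
fork 1614 [ 0.4162 -0.0289  0.0993] [0.5076 0.0152 0.1079]
[ 0.4183 -0.0289  0.0998] [ 0.5076 -0.0103  0.1079] slope deg 5.6290115800747955 -0.022649256278477713
[ 0.4162 -0.0091  0.0993] [0.5066 0.0152 0.1075] slope deg -2.932274121248173 0.006769482018431396
foot? [[0.4186, -0.0092, 0.0369], [0.4198, -0.0105, 0.0384], [0.4198, -0.0092, 0.0389], [0.4199, -0.0079, 0.0372], [0.4199, -0.0066, 0.0376], [0.4212, -0.0105, 0.0359], [0.4211, -0.0092, 0.0369], [0.4211, -0.0079, 0.0379], [0.4211, -0.0066, 0.0379], [0.4224, -0.0105, 0.0372]]
```

Request:
move_arm([
  [[0, 0, 0, 50, 0, 0, 100], [0, 0, 0, 88, 0, 0, 100], [0, 0, 0, 88, 0, 0, 100], [0, 0, 0, 88, 0, 0, 100]],
])

```text
time: 3.4
tool_pos: [0.3925, -0.0089, 0.251]
tcp_rot: [-0.001, 1.0, -0.0, 0.001]
force: [0.6, 0.3, -0.4]
grip_width: 1.0
grip_force: 0.0
```

```bash
python3 - <<'E'
from h import *
s=status.read_state();print(s['tool_pos'],s['joint_pos'])
a=np.load('w3.npz'); w=a['w']; im=a['im'];hs=cv2.cvtColor(im,cv2.COLOR_BGR2HSV)
near=(abs(w[...,0]-.44)<.025)&(abs(w[...,1]+.01)<.025)
p=w[near&(hs[...,1]>150)&(w[...,2]>.168)&(w[...,2]<.18)]
print('handle',len(p),p.min(0).round(4),p.max(0).round(4),p.mean(0).round(4),cv2.minAreaRect((p[:,:2]*1000).astype(np.float32)))
p=w[near&(w[...,2]>.1075)&(w[...,2]<.118)]; p=p[:,:2]
print('collar',len(p),p.min(0),p.max(0))
p=w[(hs[...,1]<90)&(w[...,2]<.045)&(w[...,2]>.03)&(abs(w[...,0]-.422)<.012)&(abs(w[...,1]+.008)<.008)];print('tip',p.mean(0),p.min(0),p.max(0))
z=w[...,2]; f=(hs[...,1]<60)&(abs(z-.104)<.005)&(abs(w[...,0]-.43)<.012)&(abs(w[...,1]+.01)<.03)
for x in (.42,.425,.43,.435,.46,.47): 
    t=w[(hs[...,1]<60)&(abs(z-.104)<.005)&(abs(w[...,0]-x)<.002)&(abs(w[...,1]+.01)<.04)][:,1]; print(x,t.min(),t[t<-.008].max(),t[t>-.008].min(),t.max())
E
```

```text
[ 0.39250183 -0.00893893  0.25095224] [-1.91560235e-01  8.31999905e-02  1.99748494e+00  2.09240164e-04
  1.05894166e+00 -1.76415941e+00]
handle 481 [ 0.4278 -0.0161  0.1683] [ 4.536e-01 -1.000e-04  1.754e-01] [ 0.4396 -0.0077  0.1727] ((440.6841735839844, -8.033523559570312), (25.81960678100586, 15.936399459838867), 0.48688966035842896)
collar 284 [ 0.42431377 -0.02427833] [0.45316763 0.00836721]
tip [ 0.42291643 -0.00860572  0.03584519] [ 0.41861488 -0.01057545  0.03038341] [ 0.42648309 -0.00658283  0.03900477]
0.42 -0.028650848709507487 -0.01667192104451395 -0.001552387482793652 0.010455932841705694
0.425 -0.028706557474356062 -0.016723844886583013 -0.0015162574804746046 0.010603334616702284
0.43 -0.028859525552144834 -0.02000153841284158 0.005123614269297885 0.01058162860803112
0.435 -0.02778816107946 -0.023296654676503124 0.00731741983863078 0.010675952189352527
0.46 -0.0259377762322978 -0.018036789713144243 0.003172500980472181 0.012227027354101508
0.47 -0.02499707984682651 -0.01363236423027827 0.0010452057468571963 0.01348331276337954
```

Request:
move_arm([
  [[0, 0, 0, -48, 0.5, 0, 100], [0, 0, 0, -48, 0.5, 40, 60], [0, 0, 0, -48, 0.5, 80, 50], [0, 0, 0, -48, 0.5, 120, 50], [0, 0, 0, -48, 0.5, 120, 50], [0, 0, 0, -48, 0.5, 120, 0], [0, 0, 0, -48, 0.5, 120, 0], [0, 0, 0, -48, 0.5, 120, 0], [0, 0, 0, -48, 0.5, 120, 0], [0, 0, 0, -48, 0.5, 120, 0], [0, 0, 0, -48, 0.5, 120, 0], [0, 0, 0, -48, 0.5, 120, 0]],
], newtons=60)

```text
time: 4.6
tool_pos: [0.4416, -0.0094, 0.132]
tcp_rot: [0.0, 1.0, -0.0, 0.002]
force: [0.9, 1.4, 8.6]
grip_width: 0.157
grip_force: 59.2
```

Request:
move_arm([
  [[0, 0, 0, 0, 0, -3, 0], [0, 0, 0, 0, 0, -6, 0], [0, 0, 0, 10, -0.7, -6, 0], [0, 0, 0, 25, -1.7, -6, 0], [0, 0, 0, 40, -2.8, -6, 0], [0, 0, 0, 52, -3.6, -6, 0], [0, 0, 0, 52, -3.6, -6, 0], [0, 0, 0, 52, -3.6, -50, 0], [0, 0, 0, 52, -3.6, -100, 0], [0, 0, 0, 52, -3.6, -150, 0], [0, 0, 0, 52, -3.6, -150, 0], [0, 0, 0, 52, -3.6, -150, 0]],
])

```text
time: 5.8
tool_pos: [0.3887, -0.013, 0.2808]
tcp_rot: [0.0, 1.0, -0.0, 0.001]
force: [0.3, 0.2, -0.8]
grip_width: 0.156
grip_force: 59.0
```

```bash
python3 - <<'E'
from h import *
s=status.read_state();print(s['tool_pos'],s['joint_pos'],s['tcp_rot'],s['grip_width'])
im,w=cap('wrist');np.savez('w4.npz',im=im,w=w);a,wa=cap('scene');np.savez('s4.npz',im=a,w=wa)
P=viewer.camera_params('scene'); f=192/np.tan(np.radians(P['vertical_fov'])/2)
c=np.array(P['R'])@(s['tool_pos']-[0,0,.05])+P['t']; u,v=(c[:2]/c[2]*f+[P['cx'],P['cy']]).astype(int); print(u,v)
cv2.imwrite('pics/c4.png',np.hstack([im,cv2.resize(a[v-48:v+48,u-36:u+36],(288,384),interpolation=cv2.INTER_CUBIC)]))
E
```

```text
[ 0.38869095 -0.01303099  0.28083663] [-2.03855533e-01  4.52133234e-02  1.95348714e+00  1.05302692e-04
  1.14049678e+00 -1.77448903e+00] [ 1.03321936e-04  9.99999276e-01 -1.95488068e-04  1.18261174e-03] 0.1564117387282859
276 146
```

View pics/c4.png

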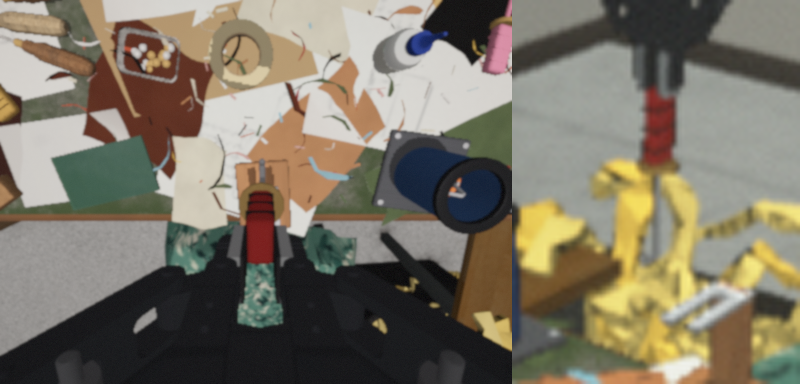

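```bash
python3 - <<'E'
from h import *
a=np.load('w4.npz');im,w=a['im'],a['w'];hs=cv2.cvtColor(im,cv2.COLOR_BGR2HSV)
s=status.read_state(); R=Ro.from_quat(s['tcp_rot']); t=R.inv().apply((w-s['tool_pos']).reshape(-1,3)).reshape(w.shape)
m=(abs(t[...,0])<.04)&(abs(t[...,1])<.02)&(t[...,2]>.03)&(t[...,2]<.115); 
p=t[m&(t[...,2]>.06)]; print('tip',len(p),np.nanmin(p,0),np.nanmax(p,0),np.nanmean(p,0)); 
p=t[m&(t[...,2]<.06)]; print(len(p))
m2=(abs(t[...,0])<.04)&(abs(t[...,1])<.02)&(t[...,2]>.01)&(t[...,2]<.04);p=t[m2];print('collar',len(p),np.nanmin(p,0),np.nanmax(p,0),np.nanmedian(p,0))
m3=(abs(t[...,0])<.03)&(abs(t[...,1])<.012)&(t[...,2]>-.05)&(t[...,2]<.01)&(hs[...,1]>150);p=t[m3];print('handle',len(p),np.nanmin(p,0),np.nanmax(p,0))
E
```

```text
tip 140 [ 0.00115795 -0.00025255  0.08093348] [0.02183399 0.00469822 0.10100821] [0.00999426 0.00218806 0.09574467]
0
collar 713 [-0.01197691 -0.01540194  0.01017032] [0.01712603 0.01743963 0.02446577] [0.00703978 0.00281902 0.01890784]
handle 1752 [-0.0112092  -0.00686446 -0.04977581] [0.0142218  0.00869048 0.00993244]
```

Request:
move_arm([
  [[0, 0, 8, -1, 0, -20, 0], [0, 0, 16, -1, 20, -20, 0], [0, 0, 24, -2, 50, -20, 0], [0, 0, 32, -3, 80, -20, 0], [0, 0, 40, -5, 110, -20, 0], [0, 0, 48, -6, 140, -20, 0], [0, 0, 56, -7, 170, -20, 0], [0, 0, 64, -8, 200, -20, 0], [0, 0, 72, -9, 230, -20, 0], [0, 0, 80, -11, 250, -20, 0], [0, 0, 88, -11, 260, -20, 0], [0, 0, 96, -11, 260, -20, 0], [0, 0, 100, -11, 260, -20, 0], [0, 0, 100, -11, 260, -20, 0]],
])

```text
time: 7.3
tool_pos: [0.3991, 0.247, 0.2986]
tcp_rot: [0.766, 0.642, -0.001, -0.0]
force: [0.1, 0.1, -0.1]
grip_width: 0.155
grip_force: 59.0
```

Request:
move_arm([
  [[0, 0, 8, 0, 0, 0, 0], [0, 0, 16, 0, 0, 0, 0], [0, 0, 24, 0, 0, 0, 0], [0, 0, 32, 0, 0, 0, 0], [0, 0, 40, 0, 0, 0, 0], [0, 0, 48, 0, 0, 0, 0], [0, 0, 56, 0, 0, 0, 0], [0, 0, 64, 0, 0, 0, 0], [0, 0, 72, 0, 0, 0, 0], [0, 0, 80, 0, 0, 0, 0], [0, 0, 88, 0, 0, 0, 0], [0, 0, 91.2, 0, 0, 0, 0], [0, 0, 91.2, 0, 0, 0, 0], [0, 0, 91.2, 0, 0, 0, 0]],
])

```text
time: 8.7
tool_pos: [0.3993, 0.2469, 0.2996]
tcp_rot: [0.995, -0.096, -0.0, 0.0]
force: [-0.0, 0.4, -0.1]
grip_width: 0.164
grip_force: 59.0
```

```bash
python3 - <<'E'
from h import *
s=status.read_state();print(s['time'],s['tool_pos'],s['joint_pos'],s['force'])
print(Ro.from_quat(s['tcp_rot']).as_matrix().round(3))
go(([.3996,.2474,.178],-11.2))
E
```

```text
8.7 [0.39930352 0.24689124 0.29959736] [4.12910431e-01 1.62678861e-01 1.76469227e+00 3.81589282e-05
 1.21533488e+00 2.17624640e+00] [-0.01682816  0.37722319 -0.05590538]
[[ 0.982 -0.191 -0.001]
 [-0.191 -0.982 -0.   ]
 [-0.001  0.001 -1.   ]]
[0.03, 0.05, 0.17] [0.3, -0.6, 121.6]
```

Request:
move_arm([
  [[0, 0, 0, 0, -0.5, 30, 0], [0, 0, 0, 0, -0.5, 60, 0], [0, 0, 0, 0, -0.5, 85, 0], [0, 0, 0, 0, -0.5, 85, 0]],
])

```text
time: 9.1
tool_pos: [0.3982, 0.2469, 0.2126]
tcp_rot: [0.995, -0.097, -0.002, 0.001]
force: [-0.3, 0.4, -0.7]
grip_width: 0.155
grip_force: 59.0
```

```bash
python3 - <<'E'
from h import *
s=status.read_state();print(s['force'])
im,w=cap('wrist');np.savez('w5.npz',im=im,w=w)
cv2.imwrite('pics/c5.png',cv2.resize(im[60:260,150:370],(660,600),interpolation=cv2.INTER_CUBIC))
E
```

```text
[-0.34221892  0.44536002 -0.65855534]
```

View pics/c5.png

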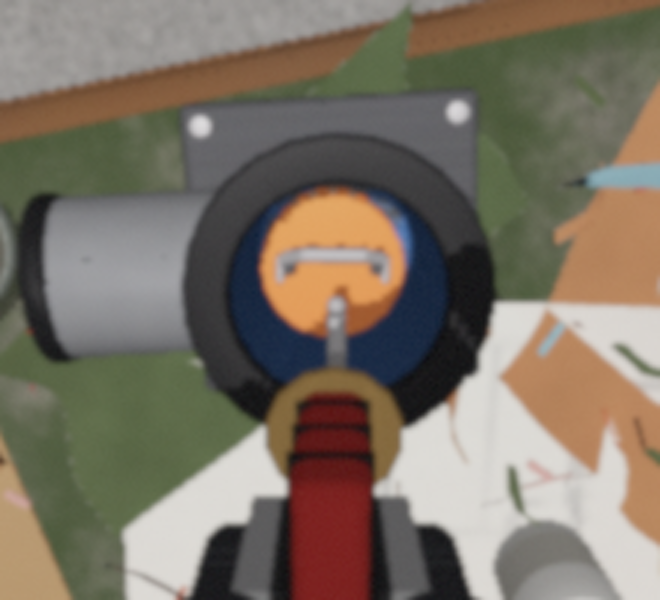

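The picture shows the hook tip at (335,300), centred in front of the crossbar, which spans (285 to 385, 258). The alignment is good.

Request:
move_arm([
  [[0, 0, 0, 0, 0, 15, 0], [0, 0, 0, 0, 0, 30, 0], [0, 0, 0, 0, 0, 36, 0], [0, 0, 0, 0, 0, 36, 0], [0, 0, 0, 0, 0, 36, 0]],
])

```text
time: 9.65
tool_pos: [0.4, 0.2477, 0.1802]
tcp_rot: [0.995, -0.097, 0.001, -0.0]
force: [0.4, -0.8, -0.6]
grip_width: 0.153
grip_force: 59.0
```

Request:
move_arm([
  [[0, 0, 0, 4, 0, 0, 0], [0, 0, 0, 8, 0, 0, 0], [0, 0, 0, 12, 0, 0, 0], [0, 0, 0, 16, 0, 0, 0], [0, 0, 0, 20, 0, 0, 0], [0, 0, 0, 20, 0, 0, 0], [0, 0, 0, 20, 0, 0, 0]],
])

```text
time: 10.35
tool_pos: [0.4191, 0.2435, 0.1791]
tcp_rot: [0.995, -0.098, -0.0, 0.0]
force: [-0.0, -0.1, -1.7]
grip_width: 0.15
grip_force: 59.0
```

```bash
python3 - <<'E'
from h import *
s=status.read_state();print(s['force'])
im,w=cap('wrist');np.savez('w6.npz',im=im,w=w)
cv2.imwrite('pics/c6.png',cv2.resize(im[90:240,180:345],(660,600),interpolation=cv2.INTER_CUBIC))
E
```

```text
[-0.0048099  -0.09724371 -1.70442521]
```

View pics/c6.png

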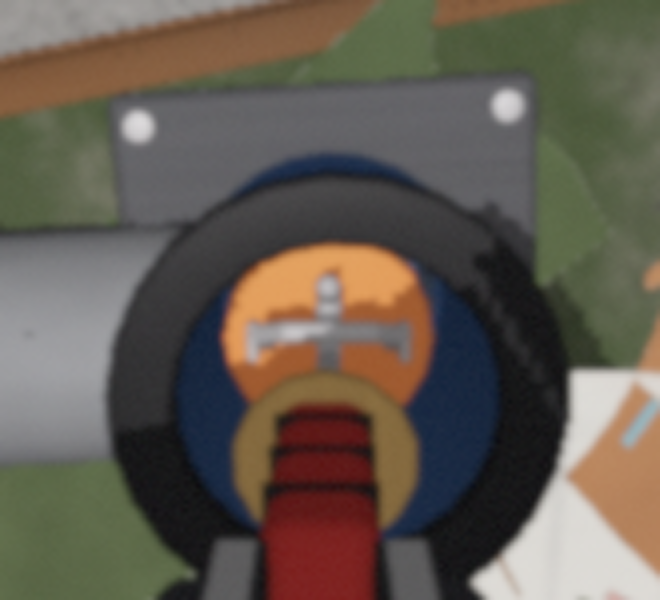

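The tip at (328,290) is past the crossbar, which lies at y≈340, so the foot is under it. I'll lift gently.

Request:
move_arm([
  [[0, 0, 0, 0, 0, -4, 0], [0, 0, 0, 0, 0, -8, 0], [0, 0, 0, 0, 0, -12, 0], [0, 0, 0, 0, 0, -16, 0], [0, 0, 0, 0, 0, -20, 0], [0, 0, 0, 0, 0, -25, 0], [0, 0, 0, 0, 0, -30, 0], [0, 0, 0, 0, 0, -30, 0], [0, 0, 0, 0, 0, -30, 0]],
])

```text
time: 11.3
tool_pos: [0.4191, 0.2436, 0.2092]
tcp_rot: [0.995, -0.098, 0.0, -0.0]
force: [-0.7, 0.3, -3.0]
grip_width: 0.156
grip_force: 58.7
```

Request:
move_arm([
  [[0, 0, 0, -4, 0, -5, 0], [0, 0, 0, -7.5, 0, -10, 0], [0, 0, 0, -7.5, 0, -25, 0], [0, 0, 0, -7.5, 0, -40, 0], [0, 0, 0, -7.5, 0, -55, 0], [0, 0, 0, -7.5, 0, -70, 0], [0, 0, 0, -7.5, 0, -85, 0], [0, 0, 0, -7.5, 0, -100, 0], [0, 0, 0, -7.5, 0, -115, 0], [0, 0, 0, -7.5, 0, -125, 0], [0, 0, 0, -7.5, 0, -130, 0], [0, 0, 0, -7.5, 0, -130, 0], [0, 0, 0, -7.5, 0, -130, 0], [0, 0, 0, -7.5, 0, -130, 0], [0, 0, 0, -7.5, 0, -130, 0]],
])

```text
time: 12.8
tool_pos: [0.4116, 0.245, 0.3387]
tcp_rot: [0.995, -0.098, -0.0, 0.0]
force: [0.6, 0.2, -3.6]
grip_width: 0.16
grip_force: 58.8
```

```bash
python3 - <<'E'
from h import *
s=status.read_state();print(s['force'],s['joint_pos'])
im,w=cap('wrist');np.savez('w7.npz',im=im,w=w)
R=Ro.from_quat(s['tcp_rot']);t=R.inv().apply((w-s['tool_pos']).reshape(-1,3)).reshape(w.shape)
hs=cv2.cvtColor(im,cv2.COLOR_BGR2HSV); o=(hs[...,1]>130)&(hs[...,0]<22)&(t[...,2]<.2)&(t[...,2]>.03)&(np.hypot(t[...,0],t[...,1])<.06)
p=t[o]; zt=np.median(p[:,2]); print('orange',len(p),p.min(0),p.max(0),zt, cv2.minEnclosingCircle((p[abs(p[:,2]-zt)<.005][:,:2]*1000).astype(np.float32)))
a,wt=cap('top');np.savez('t7.npz',im=a,w=wt)
hs=cv2.cvtColor(a,cv2.COLOR_BGR2HSV)
g=(hs[...,0]>70)&(hs[...,0]<100)&(hs[...,1]>90)&(abs(wt[...,0]-.42)<.08)&(abs(wt[...,1]+.26)<.11)
n,l,st,c=cv2.connectedComponentsWithStats(g.astype(np.uint8)); i=1+st[1:,4].argmax(); p=wt[l==i]; print('plate',len(p),np.median(p[:,2]),cv2.minAreaRect((p[:,:2]*1000).astype(np.float32)))
E
```

```text
[ 0.57439045  0.21939042 -3.62354001] [3.98868091e-01 1.50590489e-01 1.67635009e+00 9.78890331e-05
 1.31546594e+00 2.16532651e+00]
orange 1391 [-0.0139998  -0.02540714  0.13004789] [0.03474505 0.02792372 0.17920543] 0.13249498299231702 ((8.153493881225586, 1.1861443519592285), 26.79770851135254)
plate 661 0.007251772099956688 ((423.3699951171875, -258.9097900390625), (83.36497497558594, 142.5492401123047), 12.936697959899902)
```

Request:
move_arm([
  [[0, 0, 0, 1, 5, 0, 0], [0, 0, 0, 3, 15, 0, 0], [0, 0, 0, 6, 29, 0, 0], [0, 0, 0, 10, 49, 0, 0], [0, 0, 0, 15, 74, 0, 0], [0, 0, 0, 21, 103, 0, 0], [0, 0, 0, 27, 133, 0, 0], [0, 0, 0, 33, 162, 0, 0], [0, 0, 0, 39, 191, 0, 0], [0, 0, 0, 45, 221, 0, 0], [0, 0, 0, 51, 250, 0, 0], [0, 0, 0, 57, 280, 0, 0], [0, 0, 0, 63, 309, 0, 0], [0, 0, 0, 69, 339, 0, 0], [0, 0, 0, 75, 368, 0, 0], [0, 0, 0, 81, 398, 0, 0], [0, 0, 0, 87, 427, 0, 0], [0, 0, 0, 92, 452, 0, 0], [0, 0, 0, 96, 472, 0, 0], [0, 0, 0, 99, 484, 0, 0]],
])

```text
time: 14.9
tool_pos: [0.4138, -0.2509, 0.3391]
tcp_rot: [0.995, -0.099, -0.0, 0.0]
force: [0.2, 0.2, -3.7]
grip_width: 0.154
grip_force: 58.8
```

Request:
move_arm([
  [[0, 0, 0, 1, 6, 0, 0], [0, 0, 0, 1, 7, 0, 0], [0, 0, 0, 1, 7, 5, 0], [0, 0, 0, 1, 7, 15, 0], [0, 0, 0, 1, 7, 30, 0], [0, 0, 0, 1, 7, 45, 0], [0, 0, 0, 1, 7, 60, 0], [0, 0, 0, 1, 7, 75, 0], [0, 0, 0, 1, 7, 90, 0], [0, 0, 0, 1, 7, 105, 0], [0, 0, 0, 1, 7, 115, 0], [0, 0, 0, 1, 7, 122, 0], [0, 0, 0, 1, 7, 126, 0], [0, 0, 0, 1, 7, 128, 0], [0, 0, 0, 1, 7, 128, 0], [0, 0, 0, 1, 7, 128, 0], [0, 0, 0, 1, 7, 128, 0], [0, 0, 0, 1, 7, 128, 0]],
])

```text
time: 16.7
tool_pos: [0.4144, -0.2561, 0.2114]
tcp_rot: [0.995, -0.098, 0.0, 0.0]
force: [0.9, -0.7, -2.9]
grip_width: 0.157
grip_force: 58.8
```

```bash
python3 - <<'E'
from h import *
s=status.read_state();print(s['force'],s['tool_pos'],s['joint_pos'])
im,w=cap('wrist');np.savez('w8.npz',im=im,w=w)
R=Ro.from_quat(s['tcp_rot']);t=R.inv().apply((w-s['tool_pos']).reshape(-1,3)).reshape(w.shape)
hs=cv2.cvtColor(im,cv2.COLOR_BGR2HSV); o=(hs[...,1]>130)&(hs[...,0]<22)&(t[...,2]<.16)&(t[...,2]>.03)&(np.hypot(t[...,0],t[...,1])<.05)
p=t[o]; zt=np.median(p[:,2]); q=w[o];q=q[abs(p[:,2]-zt)<.005]
print('top world z',np.median(q[:,2]), cv2.minEnclosingCircle((q[:,:2]*1000).astype(np.float32)))
g=(hs[...,0]>70)&(hs[...,0]<100)&(hs[...,1]>90)&(abs(w[...,0]-.42)<.08)&(abs(w[...,1]+.26)<.11)&(w[...,2]<.02)
p=w[g];print('plate',np.median(p[:,2]),cv2.minAreaRect((p[:,:2]*1000).astype(np.float32)))
cv2.imwrite('pics/c8.png',im)
E
```

```text
[ 0.90829879 -0.67371816 -2.8660235 ] [ 0.41442131 -0.25608367  0.21141484] [-6.89235543e-01  2.75232403e-01  1.86440121e+00  8.97441188e-05
  1.00147975e+00  1.07722262e+00]
top world z 0.07908623850582192 ((422.5849609375, -259.11895751953125), 26.653087615966797)
plate nan ((0.0, 0.0), (0.0, 0.0), 0.0)
  return _methods._mean(a, axis=axis, dtype=dtype,
  ret = ret.dtype.type(ret / rcount)
```

View pics/c8.png

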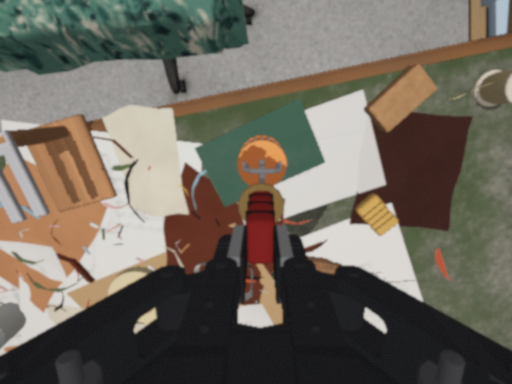

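The cartridge at (262,160) hangs level over the middle of the green plate, with its underside at z≈0.029. Next comes a slow set-down.

Request:
move_arm([
  [[0, 0, 0, 0, 0, 5, 0], [0, 0, 0, 0, 0, 10, 0], [0, 0, 0, 0, 0, 14, 0], [0, 0, 0, 0, 0, 17, 0], [0, 0, 0, 0, 0, 18.5, 0], [0, 0, 0, 0, 0, 20, 0], [0, 0, 0, 0, 0, 21.5, 0], [0, 0, 0, 0, 0, 23, 0], [0, 0, 0, 0, 0, 25, 0], [0, 0, 0, 0, 0, 27, 0], [0, 0, 0, 0, 0, 29, 0], [0, 0, 0, 0, 0, 31, 0], [0, 0, 0, 0, 0, 33, 0], [0, 0, 0, 0, 0, 33, 0], [0, 0, 0, 0, 0, 33, 0]],
])

```text
time: 18.25
tool_pos: [0.4144, -0.256, 0.1782]
tcp_rot: [0.995, -0.098, -0.0, -0.0]
force: [-0.2, -0.1, -0.9]
grip_width: 0.157
grip_force: 59.2
```

```bash
python3 - <<'E'
from h import *
s=status.read_state();print(s['force'],s['tool_pos'])
im,w=cap('wrist');np.savez('w9.npz',im=im,w=w)
R=Ro.from_quat(s['tcp_rot']);t=R.inv().apply((w-s['tool_pos']).reshape(-1,3)).reshape(w.shape)
hs=cv2.cvtColor(im,cv2.COLOR_BGR2HSV); rr=np.hypot(t[...,0]-.009,t[...,1])
o=(hs[...,1]>130)&(hs[...,0]<22)&(rr<.03)&(w[...,2]<.07)&(w[...,2]>.05)
print('top z',np.median(w[o][:,2]),cv2.minEnclosingCircle((w[o][:,:2]*1000).astype(np.float32)))
b=(rr<.03)&(hs[...,1]<110)&(w[...,2]>.06)&(w[...,2]<.12)
for i in range(-20,24,3):
    p=t[b&(abs(t[...,1]-i/1000)<.0015)]
    if len(p): print(i,p.min(0).round(4),p.max(0).round(4))
E
```

```text
[-0.15771213 -0.0621051  -0.94315167] [ 0.41436403 -0.25603084  0.17816226]
top z 0.05845631728933464 ((423.2991027832031, -258.658935546875), 26.73068618774414)
-20 [ 0.006  -0.0198  0.111 ] [ 0.0141 -0.0186  0.1143]
-17 [ 0.008  -0.0177  0.0895] [ 0.014  -0.0155  0.1148]
-14 [ 0.0071 -0.0154  0.0862] [ 0.012  -0.0125  0.112 ]
-11 [ 0.0073 -0.0125  0.0826] [ 0.012  -0.0096  0.0871]
-8 [ 0.007  -0.0087  0.0821] [ 0.0119 -0.0068  0.0858]
-5 [ 0.0071 -0.0059  0.0827] [ 0.012  -0.004   0.0858]
-2 [ 0.0011 -0.0031  0.0822] [ 0.0195 -0.0013  0.1021]
1 [ 0.0015 -0.0004  0.0813] [0.0207 0.0025 0.1023]
4 [0.0005 0.0025 0.0828] [0.0194 0.0052 0.1031]
7 [0.0072 0.0061 0.0816] [0.0122 0.008  0.0856]
10 [0.0073 0.0088 0.0823] [0.0119 0.0107 0.0865]
13 [0.0069 0.0116 0.083 ] [0.0116 0.0145 0.1025]
16 [0.0072 0.0145 0.0868] [0.0117 0.0175 0.1137]
19 [0.008  0.0175 0.0892] [0.0136 0.0202 0.1166]
22 [0.0052 0.021  0.1122] [0.0137 0.0212 0.1164]
```

The cartridge stands on the plate (top at z=0.0585), and the crossbar is about 6 mm above the hook tip. I'll withdraw the hook and rise.

Request:
move_arm([
  [[0, 0, 0, -5, 0, 0, 0], [0, 0, 0, -10, 0, 0, 0], [0, 0, 0, -15, 0, 0, 0], [0, 0, 0, -20, 0, 0, 0], [0, 0, 0, -26, 0, 0, 0], [0, 0, 0, -26, 0, 0, 0], [0, 0, 0, -26, 0, -10, 0], [0, 0, 0, -26, 0, -30, 0], [0, 0, 0, -26, 0, -60, 0], [0, 0, 0, -26, 0, -100, 0], [0, 0, 0, -26, 0, -115, 0], [0, 0, 0, -26, 0, -115, 0]],
])

```text
time: 19.5
tool_pos: [0.3896, -0.2515, 0.2958]
tcp_rot: [0.995, -0.098, 0.002, 0.001]
force: [0.8, 0.6, -1.5]
grip_width: 0.154
grip_force: 59.2
```

```bash
python3 - <<'E'
from h import *
s=status.read_state();print(s['force'],s['tool_pos'],s['joint_pos'])
im,w=cap('wrist');np.savez('w10.npz',im=im,w=w)
hs=cv2.cvtColor(im,cv2.COLOR_BGR2HSV)
o=(hs[...,1]>130)&(hs[...,0]<22)&(np.hypot(w[...,0]-.423,w[...,1]+.2587)<.035)&(w[...,2]<.09)&(w[...,2]>.05)
print('top z',np.median(w[o][:,2]),w[o][:,2].min(),w[o][:,2].max(),cv2.minEnclosingCircle((w[o][:,:2]*1000).astype(np.float32)))
go(([.38,-.013,.293],180))
E
```

```text
[ 0.81556392  0.58189423 -1.48509402] [ 0.38958849 -0.25145578  0.2957949 ] [-7.15832579e-01  1.53637139e-01  1.78631439e+00  1.12447948e-04
  1.19678517e+00  1.05042886e+00]
top z 0.05845746178434891 0.05595206608086273 0.06119924288833989 ((422.9791564941406, -258.5011901855469), 26.769760131835938)
[-0.15, -0.09, 168.79] [-55.2, -231.7, 0.7]
```

Request:
move_arm([
  [[0, 0, -8, -2, -10, 0, 0], [0, 0, -16, -6, -30, 0, 0], [0, 0, -24, -11, -55, 0, 0], [0, 0, -32, -16, -80, 0, 0], [0, 0, -40, -21, -105, 0, 0], [0, 0, -48, -26, -130, 0, 0], [0, 0, -56, -31, -155, 0, 0], [0, 0, -64, -36, -180, 0, 0], [0, 0, -72, -40, -205, 0, 0], [0, 0, -80, -44, -225, 0, 0], [0, 0, -88, -46, -234, 0, 0], [0, 0, -96, -46, -234, 0, 0], [0, 0, -100, -46, -234, 0, 0], [0, 0, -100, -46, -234, 0, 0]],
])

```text
time: 20.95
tool_pos: [0.3888, -0.0122, 0.2921]
tcp_rot: [0.714, 0.7, -0.001, -0.001]
force: [0.6, 0.1, -0.8]
grip_width: 0.157
grip_force: 59.2
```

Request:
move_arm([
  [[0, 0, -8, 0, 0, 0, 0], [0, 0, -16, 0, 0, 0, 0], [0, 0, -24, 0, 0, 0, 0], [0, 0, -32, 0, 0, 0, 0], [0, 0, -40, 0, 0, 0, 0], [0, 0, -48, 0, 0, 0, 0], [0, 0, -56, 0, 0, 0, 0], [0, 0, -64, 0, 0, 0, 0], [0, 0, -72, 0, 0, 0, 0], [0, 0, -80, 0, 0, 0, 0], [0, 0, -88, 0, 0, 0, 0], [0, 0, -91.2, 0, 0, 0, 0], [0, 0, -91.2, 0, 0, 0, 0], [0, 0, -91.2, 0, 0, 0, 0]],
])

```text
time: 22.35
tool_pos: [0.3891, -0.0125, 0.2927]
tcp_rot: [0.002, 1.0, 0.0, -0.0]
force: [-0.0, 0.1, -1.0]
grip_width: 0.154
grip_force: 59.2
```

```bash
python3 - <<'E'
from h import *
s=status.read_state();print(s['tool_pos'],s['tcp_rot'])
im,w=cap('wrist')
R=Ro.from_quat(s['tcp_rot']);t=R.inv().apply((w-s['tool_pos']).reshape(-1,3)).reshape(w.shape);hs=cv2.cvtColor(im,cv2.COLOR_BGR2HSV)
m=(abs(t[...,0])<.04)&(abs(t[...,1])<.02)&(t[...,2]>.06)&(t[...,2]<.115);p=t[m];print('tip',len(p),p.mean(0),p.max(0))
m3=(abs(t[...,0])<.03)&(abs(t[...,1])<.012)&(t[...,2]>-.05)&(t[...,2]<.01)&(hs[...,1]>150);p=t[m3];print('handle',len(p),p.min(0),p.max(0))
m2=(abs(t[...,0])<.04)&(abs(t[...,1])<.02)&(t[...,2]>.01)&(t[...,2]<.04);p=t[m2];print('collar',np.median(p,0),p.min(0),p.max(0))
go(([.3896,-.013,.138],180),([.4416,-.0094,.138],180))
E
```

```text
[ 0.38906693 -0.01248851  0.29273531] [ 1.81302286e-03  9.99998253e-01  1.52939140e-04 -4.28205235e-04]
tip 138 [0.01102405 0.00237889 0.09731333] [0.02281799 0.00491195 0.10315993]
handle 1754 [-0.01027081 -0.006883   -0.04970298] [0.01481713 0.00877385 0.00828931]
collar [0.00784744 0.00291385 0.02054463] [-0.01082898 -0.01531169  0.01024675] [0.01808489 0.01759003 0.0252533 ]
[0.01, -0.03, -0.18] [-0.6, -0.5, 154.9]
[0.01, -0.03, -0.18] [-52.6, 3.2, 154.8]
```

Request:
move_arm([
  [[0, 0, 0, 0, -0.5, 40, 0], [0, 0, 0, 0, -0.5, 80, 0], [0, 0, 0, 0, -0.5, 120, 0], [0, 0, 0, 0, -0.5, 145, 0], [0, 0, 0, 0, -0.5, 153, 0], [0, 0, 0, 0, -0.5, 153, 0], [0, 0, 0, -12, 0.3, 153, 0], [0, 0, 0, -24, 1.2, 153, 0], [0, 0, 0, -36, 2, 153, 0], [0, 0, 0, -48, 2.8, 153, 0], [0, 0, 0, -53.5, 3.2, 153, 0], [0, 0, 0, -53.5, 3.2, 153, 0], [0, 0, 0, -53.5, 3.2, 153, 0]],
])

```text
time: 23.7
tool_pos: [0.4424, -0.0092, 0.14]
tcp_rot: [0.0, 1.0, 0.0, -0.0]
force: [0.1, -0.6, -0.2]
grip_width: 0.154
grip_force: 59.2
```

Request:
move_arm([
  [[0, 0, 0, 0, 0, 3, 0], [0, 0, 0, 0, 0, 5, 0], [0, 0, 0, 0, 0, 6, 0], [0, 0, 0, 0, 0, 7, 0], [0, 0, 0, 0, 0, 7, 0], [0, 0, 0, 0, 0, 7, 0]],
])

```text
time: 24.3
tool_pos: [0.4427, -0.0093, 0.1332]
tcp_rot: [0.0, 1.0, 0.0, 0.0]
force: [0.0, 0.2, -1.6]
grip_width: 0.155
grip_force: 59.2
```

Request:
move_arm([
  [[0, 0, 0, 0, 0, 0.7, 0], [0, 0, 0, 0, 0, 1.2, 0], [0, 0, 0, 0, 0, 1.2, 10], [0, 0, 0, 0, 0, 1.2, 25], [0, 0, 0, 0, 0, 1.2, 40], [0, 0, 0, 0, 0, 1.2, 60], [0, 0, 0, 0, 0, 1.2, 60], [0, 0, 0, 0, 0, -30, 60], [0, 0, 0, 0, 0, -70, 60], [0, 0, 0, 0, 0, -118, 60], [0, 0, 0, -40, 0, -118, 60], [0, 0, 0, -40, 0, -118, 60], [0, 0, 0, -40, 0, -118, 60]],
])

```text
time: 25.6
tool_pos: [0.4826, -0.0092, 0.2508]
tcp_rot: [-0.0, 1.0, 0.0, -0.0]
force: [-0.0, 0.4, -1.0]
grip_width: 0.597
grip_force: 0.0
```

```bash
python3 - <<'E'
from h import *
im,w=cap('wrist');np.savez('w11.npz',im=im,w=w);hs=cv2.cvtColor(im,cv2.COLOR_BGR2HSV)
near=(abs(w[...,0]-.44)<.025)&(abs(w[...,1]+.01)<.025)
p=w[near&(hs[...,1]>150)&(w[...,2]>.165)&(w[...,2]<.18)]
print('handle',len(p),p.min(0).round(4),p.max(0).round(4),np.median(p,0).round(4),cv2.minAreaRect((p[:,:2]*1000).astype(np.float32)))
a,wt=cap('top');hs=cv2.cvtColor(a,cv2.COLOR_BGR2HSV)
o=(hs[...,1]>150)&(hs[...,0]<22)&(hs[...,0]>5)&(np.hypot(wt[...,0]-.423,wt[...,1]+.2587)<.035);p=wt[o];print('cart',len(p),np.median(p,0))
for x,y in [(232,230),(562,238),(610,243)]: print(wt[int(y/1.5625),int(x/1.5625)].round(3))
cv2.imwrite('pics/c11.png',np.hstack([cv2.resize(im[20:220,180:380],(400,400)),cv2.resize(a[120:190,220:290],(400,400),interpolation=cv2.INTER_CUBIC)])); 
E
```

```text
handle 487 [ 0.4288 -0.0154  0.1674] [ 4.544e-01 -3.000e-04  1.752e-01] [ 0.4406 -0.0074  0.173 ] ((441.6056823730469, -7.833850383758545), (15.075864791870117, 25.611968994140625), 89.71025085449219)
cart 149 [ 0.41667055 -0.25674284  0.05585379]
[0.449 0.406 0.056]
[ 0.46  -0.439  0.03 ]
[ 0.447 -0.557  0.048]
```

View pics/c11.png

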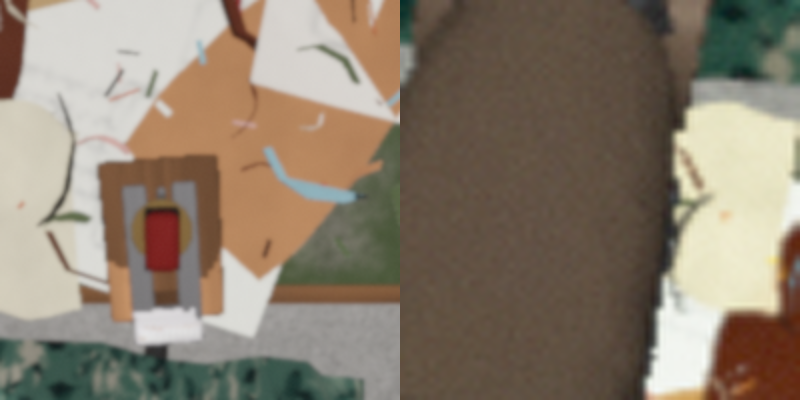

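The hook hangs in the fork, with its handle within 1 mm of where it was at the start. The cartridge stands on the plate and the bystanders haven't moved.

```bash
python3 -c "
from rig import workorder
print(workorder.sign_off())"
```

```text
the job is handed in; nothing more can be done
None
```

I handed the job in at about 26 s of the 72 s allowed: the cartridge stands upright on the green plate, the hook hangs back in its fork, and the jar and sanding block haven't moved. I haven't seen the verdict, as sign-off returned none.

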